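Swing the lens rail into line and lock its hook clamp

ROBOT

A 6-joint arm with a two-finger parallel gripper is mounted at the origin on a cart in front of the work surface, level with it; the furniture and walls round the work are solid. World frame = base frame: x ahead of the robot, y to its left, z up, the work surface at z = 0. Lengths are in m, angles in degrees, forces in N, time in s.
With the tool pointing down it reaches from about 0.25 to 0.725 m from the base axis. Payload 9.7 kg.
Tool frame: the origin (TCP) lies at the centre of the arm's flange, where the gripper is bolted on; the fingertips stand 173 mm ahead of it and the grasp point (between the pads) lies 155 mm ahead of it; z points along the fingers, y is the line along which they close (so a half turn about z gives the same grasp; the last joint's range is limited). The gripper opens to 85 mm and grips with 20 to 120 N. Pads are 22 mm wide; open, the fingers measure 114 mm over their backs; the gripper's body (76 mm by 85 mm) begins 54 mm behind the grasp point. The pads swing forward as they close: fully open they stand 13 mm farther back than shut.
Start: joints at [75, 4.979, 10.078, 95.1, 0, 90], TCP at [0.142, 0.531, 0.405] pointing down, gripper open.
Joint ranges: [-179.16, 179.16], [-48.56, 103.87], [-65.8, 70.77], [-126.05, 130.52], [-82.76, 87.17], [-180, 180]. Speed limits (degrees/s): [127.2, 127.2, 147.25, 180, 180, 180].

INTERFACE

Orientations are given as [roll, pitch, yaw] about the fixed x, y, z axes, in that order (R = Rz(yaw) Ry(pitch) Rx(roll)).
In Python, from workcell import monitor, camera, get_calibration, bot gives the robot as it stands.
- The arm moves only by the tool carry_out, never from a script. Its argument "targets" is text: rows parted by semicolons, each of 7 numbers parted by spaces: the shift along the tool's x, y, z in units of 0.04 m (1.0 is 0.04 m), then the turn, a rotation vector about the tool's x, y, z in units of 0.1 rad (1.0 is 0.1 rad), then the opening, from -1 (shut) to 1 (fully open), so that 0 is half open. A call has exactly 8 rows; each row shifts and turns the commanded pose from where the row before left it, along the tool's axes as they then stand; what a row does not reach is not made up. A row lasts 1/12 s, in which the tool goes at most 41.7 mm and 7.16 degrees, less where a joint would pass 70% of its speed; a pose out of reach is approached as far as the arm can. A call with a number of a shift or a turn outside -1 to 1 is refused whole. A call with a gripper value outside its range is refused whole. The fingers move at their own pace and stop on an object; "newtons" is the grip in N (left out, the last holds). Time passes only in rows, so rows that do not move let the fingers close, or fill a call up. It gives the time, the measured TCP pose, the force, the opening and the grip force at its end, in the units of the state.
- monitor.get_obs(): the state, without advancing time (a new reading comes with each control period).
- camera(name): name is "side" or "top" or "wrist"; returns the picture (400x640x3 uint8, red, green, blue); there is no depth.
- get_calibration(name): a dict with "fx", "fy", "cx", "cy" (pixels), "view" (4x4, takes a point from world to camera coordinates). Camera axes: x right, y down, z forward; pixel columns grow to the right and rows downward; lengths in m; the calibration is good to about 2 mm. A picture is of the moment at which its call begins: read the wrist's pose just before it. get_calibration takes no time and is no camera call; for the wrist camera it gives the pose at the moment of the call.
- bot.job_done(): hands the job in; it is judged then, once.
The state is a dict: "time": time; "q": joint angles; "qd": joint speeds; "joint_efforts": joint torques, N m; "ee_pos": TCP position; "tcp_rot": TCP orientation; "wrist_force": force on the tool from outside, world axes, zero at the start; "torque": the same for the moment, N m; "opening": finger opening in m; "grasp_force": force on a finger pad.
Only numpy, scipy, OpenCV 4.12 (cv2) and the standard library are available. Lean on these libraries where they do the work, as an engineer would, in place of code of your own. Each camera call takes 0.05 s, during which the arm holds its last target. There are 200 camera calls.

TASK

The lens rail on the optical breadboard has been swung out of the light path. Swing it about the pivot post in its slotted end until its long side rests against the stop pin, in line with the lamp, and then push the red-handled clamp lever through its quarter turn, fully home against its end stop, so that the hook holds the rail there. Do not touch the lens with the gripper, and leave the other things on the table where they are.

Things in the scene. Friction and masses are not known exactly. Their poses are not given: they have to be found in the camera images.
- board: Black optical breadboard, 310 x 175 x 12 mm, fixed flat on the table. Origin at table height on the optical line, abreast of the stop pin; x runs along that line from the pivot post (at x = -130, y = 0) toward the clamp, y toward the stop pin's side, z up. The board spans x = -225 to 85, y = -117 to 57 mm. A black lamp, 77 mm high, stands at x = -215 to -171, y = -23 to 23 mm
- pivot_post (a point): foot of the pivot post: upright steel pin, 12 mm thick, from the board's top to 36 mm above the table; the point lies on the board's top on the post's axis (12 mm above the table)
- stop_pin (a point): centre of the top of the stop pin, an upright steel dowel, 12 mm thick, 30 mm high above the table, fixed on the board at x = 0, y = 23.5 mm
- rail: Aluminium lens rail, 180 x 35 x 20 mm, 0.35 to 0.65 kg, loose on the board. Origin on its underside in its 14 mm wide open end slot, which sits round the pivot post; x runs along it to the free end (x = 160 mm), side faces at y = -17.5 and 17.5 mm, z up. In line = its x parallel to the board's x, its +y face on the stop pin; starts with its free end swung 14 to 24 degrees to the board's -y side
- lens: White microscope objective with blue and black rings, 32 mm thick, 53 mm long, fixed along the rail in a black ring mount on a rider; they cover x = 23 to 80 mm of the rail, up to 68 mm above its underside, with a small knob out to y = -28 mm
- rail_end (a point): top of the rail in the middle of its free end (at the rail's x = 160 mm, 20 mm above the rail's underside; the end's corners are cut by 5 mm)
- clamp_lever (a joint): Clamp lever on a vertical axis, rad: 0 = open, handle along the board's +x, pointing away from the rail; it grows clockwise seen from above to the end stop at 1.571 = locked, handle along the board's -y. Starts at 0 to 0.5. Stiff (0.16 N m): it stays where it is left. With the rail over about 5 degrees out of line the hook jams on the rail's end or passes behind it
- clamp_axis (a point): point on the lever's axis, 40 mm above the table; fixed on the board at x = 52, y = 24 mm. The pedestal is 40 mm wide, the lever's hub 33 mm
- hook_roller (a point): lower end, 19 mm above the table, of the lever's hook: an upright steel roller, 12 mm thick, hanging from a second arm 56 mm long, 32 degrees clockwise of the handle. It swings round the rail's free end onto the rail's -y face and over the last degrees presses the rail against post and stop pin
- lever_grip (a point): middle of the red handle grip, on its centre line, 88 mm from the lever's axis and 40 mm above the table; the grip is a level bar, 17 to 19 mm thick, from 60 to 116 mm from the axis
- injector: black injector on its stand, 309 x 72 x 149 mm, bystander
- joystick: blue joystick, 84 x 184 x 108 mm, bystander
- wipes: wipes box, 100 x 68 x 82 mm, bystander
- media: small bottle with pink contents, 34 mm thick, 67 mm high, bystander
- timer: white timer, 58 x 62 x 17 mm, bystander
- slides: green slide box, 39 x 84 x 22 mm, bystander
- can: white can with black cap, 47 mm thick, 62 mm high, bystander
- meter: grey hand-held meter, 100 x 42 x 24 mm, bystander

How it is judged:
By the outcome, as a careful person would: the job done as asked, in the order asked, and still so for the second after the job is handed in, with the robot touching nothing.
It also fails if it takes over 45 s, if anything falls off the work surface, if the arm or the gripper's body presses on something with over 40 N, if the wrist force passes 120 N, or if a joint passes its speed limit or range.

## Working session

There is one attempt and no reset: what is moved stays moved. The work goes in short steps, Python scripts to look and compute and a tool call to move; the robot and the scene stay as the last step left them, time stands still between calls to the robot, and variables do not carry over. Pictures are saved under pics/ and viewed, at most 10 in all, crops included, and the job is handed in when it is done.

Besides the shell and the picture viewer there is one more tool, called after "Emit:" as name(argument=value, ...) on one line, values as JSON. carry_out: Moves the arm, as the interface text tells. Shifts and turns lie within -1 to 1; 1 stands for 0.04 m of shift or 0.1 rad of turn. Its arguments: {"type":"object","properties":{"targets":{"type":"string"},"newtons":{"type":"number"}},"required":["targets"]}

```bash
mkdir -p pics; python3 - <<'E'
from workcell import monitor, camera, get_calibration
import cv2
o=monitor.get_obs(); print(o)
for n in("top","side"):
    c=get_calibration(n);print(n,{k:(v if not hasattr(v,'tolist') else v.tolist()) for k,v in c.items()})
    cv2.imwrite(f"pics/{n}0.png",cv2.cvtColor(camera(n),cv2.COLOR_RGB2BGR))
E
```

```text
{'time': 0.0, 'q': array([ 7.50004168e+01,  5.01155765e+00,  1.00352152e+01,  9.50993447e+01,
       -6.27238808e-04,  9.00011151e+01]), 'qd': array([-0.02349705,  0.08194264, -0.18125658, -0.06122159,  0.00907006,
        0.12390632]), 'joint_efforts': array([-1.00628830e-05, -5.20389104e+01,  4.64800751e+01,  1.63810397e-02,
       -2.39197522e-05, -1.34455732e-06]), 'ee_pos': array([0.14234945, 0.53126613, 0.40398534]), 'tcp_rot': array([-1.79924313e+02,  6.28711361e-04,  1.64999302e+02]), 'wrist_force': array([0.09665859, 0.03630354, 0.08776781]), 'torque': array([-0.05827558, -0.02330252,  0.01176237]), 'grasp_force': 0.0, 'opening': 0.08526280172623787}
top {'fx': 469.90577331281787, 'fy': 469.90577331281787, 'cx': 321.7274277136719, 'cy': 202.1429247457038, 'view': [[0.008791829947021398, -0.9999581017285049, 0.0025492182543663464, 0.014000813475484304], [-0.9818840837134972, -0.009115412992640097, -0.18926319081131335, 0.5575370668992012], [0.1892784981879575, -0.0008390670410305267, -0.9819230856285087, 1.3366878909698678], [0.0, 0.0, 0.0, 1.0]]}
side {'fx': 437.2669096596534, 'fy': 437.2669096596534, 'cx': 320.3149050482016, 'cy': 205.28176610345037, 'view': [[-0.9992567130594605, 0.038239936540436045, 0.004871207138489804, 0.5453864225111061], [0.010157158311123264, 0.3830797423722673, -0.923659430265853, 0.05169080973060928], [-0.037186738773996135, -0.9229234086517584, -0.3831834132918253, 1.2637472810764252], [0.0, 0.0, 0.0, 1.0]]}
```

View pics/top0.png

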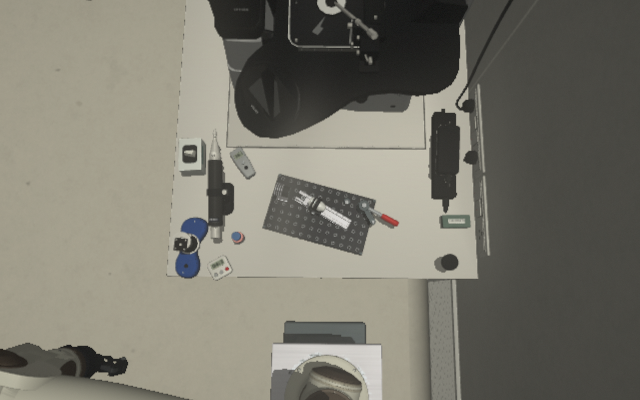

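View pics/side0.png

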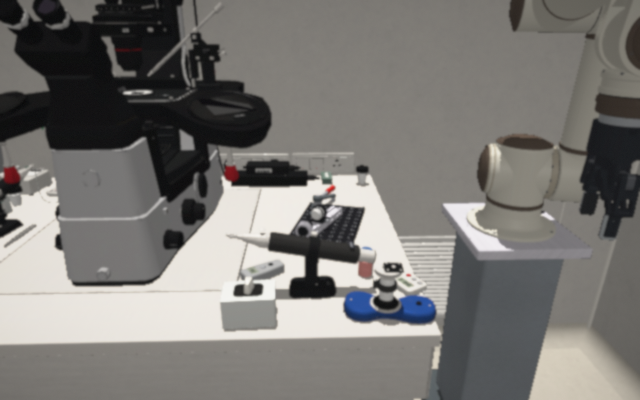

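The top picture shows the board (corners about (280,175), (376,199), (361,254), (264,227)), with the lamp at the left, the rail angled down to the right to about (348,224), and the clamp at (370,208) with its red handle to (397,222). I'll enlarge it.

```bash
python3 - <<'E'
import cv2
a=cv2.imread("pics/top0.png")[165:265,255:415]
cv2.imwrite("pics/crop0.png",cv2.resize(a,None,fx=5,fy=5,interpolation=cv2.INTER_CUBIC))
E
```

```text
(no output)
```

View pics/crop0.png

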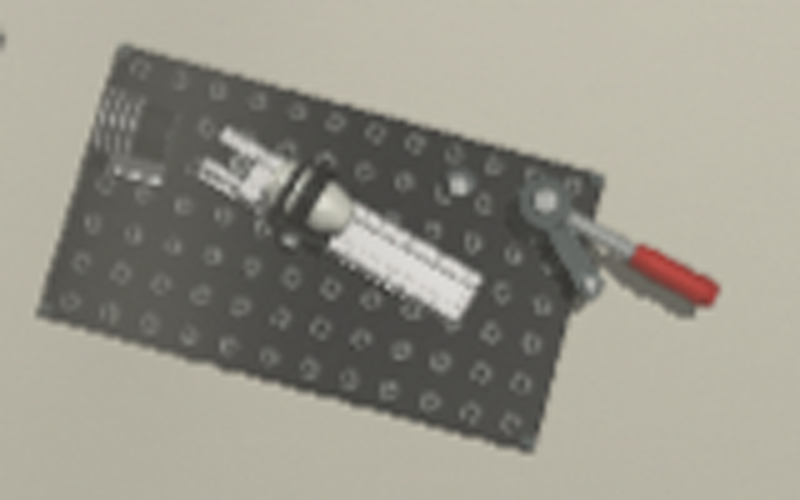

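The crop shows board corners at (120,45), (604,177), (533,452), (38,317), stop pin (460,184), hub (546,200), red grip from (637,258) to (712,292), and rail end middle (472,298).

```bash
cat > h.py <<'E'
import numpy as np
from workcell import get_calibration
from scipy.optimize import least_squares
def proj(n,P,c=None):
    c=c or get_calibration(n); V=np.array(c["view"]); p=V[:3,:3]@np.asarray(P,float).T+V[:3,3:]
    return np.array([c["fx"]*p[0]/p[2]+c["cx"],c["fy"]*p[1]/p[2]+c["cy"]]).T
def back(n,uv,z,c=None):
    c=c or get_calibration(n); V=np.array(c["view"]); R=V[:3,:3]; C=-R.T@V[:3,3]
    d=R.T@np.array([(uv[0]-c["cx"])/c["fx"],(uv[1]-c["cy"])/c["fy"],1]); return C+d*(z-C[2])/d[2]
def toW(b,P):
    P=np.atleast_2d(P).astype(float); c,s=np.cos(b[2]),np.sin(b[2])
    return np.c_[b[0]+c*P[:,0]-s*P[:,1],b[1]+s*P[:,0]+c*P[:,1],P[:,2]]
def toB(b,P):
    d=np.array(P[:2])-b[:2]; c,s=np.cos(b[2]),np.sin(b[2]); return np.array([c*d[0]+s*d[1],-s*d[0]+c*d[1],P[2]])
E
python3 - <<'E'
from h import *
k=lambda u,v:((u+.5)/5-.5+255,(v+.5)/5-.5+165)
P=np.array([[-225,57,12],[85,57,12],[85,-117,12],[-225,-117,12],[0,23.5,30]])/1e3
U=np.array([k(120,45),k(604,177),k(533,452),k(38,317),k(460,184)])
c=get_calibration("top")
r=least_squares(lambda b:(proj("top",toW(b,P),c)-U).ravel(),[.5,-.05,-1.8])
b=r.x;np.save("b.npy",b);print(b,np.degrees(b[2]),r.fun.reshape(-1,2).round(2))
for n,u,z in[("hub",k(546,200),.047),("g0",k(637,258),.042),("g1",k(712,292),.042),("roll",k(588,288),.045),("rend",k(472,298),.032)]:
    w=back("top",u,z);print(n,w.round(4),toB(b,w).round(4))
rl=toB(b,back("top",k(472,298),.032)); print("rail ang",np.degrees(np.arctan2(rl[1],rl[0]+.13)))
for nm,p in[("pivot",[-.13,0,.012]),("axis",[.052,.024,.04]),("stop",[0,.0235,.03])]:print(nm,toW(b,p).round(4))
E
```

```text
[ 0.54073497 -0.04910341 -1.83029766] -104.86833143645062 [[-0.33  0.04]
 [ 0.39 -0.16]
 [ 0.36  0.01]
 [-0.21 -0.36]
 [-0.23  0.45]]
hub [ 0.5523 -0.1059  0.047 ] [0.052  0.0258 0.047 ]
g0 [ 0.5188 -0.1601  0.042 ] [0.1129 0.0072 0.042 ]
g1 [ 0.4988 -0.2042  0.042 ] [ 0.1606 -0.0008  0.042 ]
roll [ 0.5001 -0.1305  0.045 ] [ 0.0891 -0.0184  0.045 ]
rend [ 0.4954 -0.0628  0.032 ] [ 0.0248 -0.0404  0.032 ]
rail ang -14.606930955023538
pivot [[0.5741 0.0765 0.012 ]]
axis [[ 0.5506 -0.1055  0.04  ]]
stop [[ 0.5634 -0.0551  0.03  ]]
```

```bash
cat > s.py <<'E'
import sys
from h import *
from workcell import monitor
b=np.load("b.npy")
def go(x,y,tip):
    "units still to go in tool axes to put tool axis at board (x,y) mm, shut tips at height tip mm"
    o=monitor.get_obs(); p=o["ee_pos"]; 
    from scipy.spatial.transform import Rotation as R
    r=R.from_euler("xyz",o["tcp_rot"],degrees=True)
    t=toW(b,np.array([x,y,0])/1e3)[0]; t[2]=tip/1e3+.173
    print("t",round(o["time"],2),"board",(toB(b,p)*1e3).round(1),"tip",round(p[2]*1e3-173,1),"rpy",o["tcp_rot"].round(1),"F",o["wrist_force"].round(1),"op",round(o["opening"],3))
    print("units",(r.inv().apply(t-p)/.04).round(2), np.linalg.norm(t-p).round(3))
if __name__=="__main__": go(*map(float,sys.argv[1:4]))
E
python3 s.py -10 -85 150
```

```text
t 0.1 board [-458.7 -533.9  404.1] tip 231.1 rpy [-179.9   -0.   165. ] F [-0.2  0.1  0.6] op 0.085
units [-11.25 -11.19   2.04] 0.64
```

Emit:
carry_out(targets="-0.5 -0.5 0 0 0 0 -1;-0.7 -0.7 0 0 0 0 -1;-0.7 -0.7 0 0 0 0 -1;-0.7 -0.7 0 0 0 0 -1;-0.7 -0.7 0 0 0 0 -1;-0.7 -0.7 0 0 0 0 -1;-0.7 -0.7 0 0 0 0 -1;-0.7 -0.7 0 0 0 0 -1")

```text
time: 0.77
ee_pos: [0.2953, 0.2649, 0.4045]
tcp_rot: [-180.0, 0.0, 165.0]
wrist_force: [0.9, 0.2, 0.0]
opening: 0.0
grasp_force: 0.0
```

```bash
python3 s.py -10 -85 150
```

```text
t 0.77 board [-240.6 -317.8  404.5] tip 231.5 rpy [-180.    0.  165.] F [0.9 0.2 0. ] op 0.0
units [-5.83 -5.75  2.04] 0.338
```

Emit:
carry_out(targets="-0.7 -0.7 0 0 0 0 -1;-0.7 -0.7 0 0 0 0 -1;-0.7 -0.7 0 0 0 0 -1;-0.7 -0.7 0 0 0 0 -1;-0.7 -0.7 0.1 0 0 0 -1;-0.7 -0.7 0.3 0 0 0 -1;-0.7 -0.7 0.6 0 0 0 -1;-0.2 -0.2 0.8 0 0 0 -1")

```text
time: 1.43
ee_pos: [0.4391, 0.0169, 0.3358]
tcp_rot: [180.0, 0.2, 164.8]
wrist_force: [1.7, 0.5, -0.9]
opening: -0.0003
grasp_force: 0.0
```

```bash
python3 s.py -10 -85 100;python3 - <<'E'
from workcell import *
import cv2
cv2.imwrite("pics/w1.png",cv2.cvtColor(camera("wrist"),cv2.COLOR_RGB2BGR))
E
```

```text
t 1.43 board [ -37.7 -115.1  335.8] tip 162.8 rpy [180.    0.2 164.8] F [ 1.7  0.5 -0.9] op -0.0
units [-0.75 -0.69  1.57] 0.075
```

View pics/w1.png

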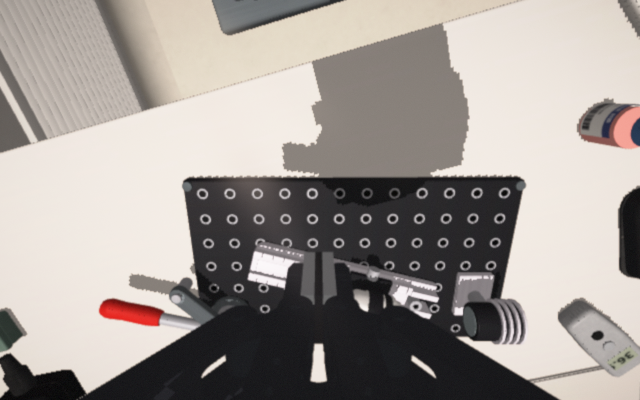

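The wrist view shows the shut fingertips at (318,258), the rail end at (252,262), the roller at (180,298) and the grip at (130,313), which agrees with the fit. Next I move over the free side and down.

Emit:
carry_out(targets="-0.4 -0.4 0 0 0 0 -1;-0.35 -0.3 0.2 0 0 0 -1;0 0 0.7 0 0 0 -1;0 0 0.9 0 0 0 -1;0 0 0.8 0 0 0 -1;0 0 0.6 0 0 0 -1;0 0 0.3 0 0 0 -1;0 0 0 0 0 0 -1")

```text
time: 2.15
ee_pos: [0.4581, -0.0142, 0.1928]
tcp_rot: [-179.9, -0.2, 165.0]
wrist_force: [-1.3, 0.1, -0.1]
opening: -0.0002
grasp_force: 0.0
```

```bash
python3 s.py -8 -75 20
```

```text
t 2.15 board [-12.5 -88.9 192.8] tip 19.8 rpy [-179.9   -0.2  165. ] F [-1.3  0.1 -0.1] op -0.0
units [-0.35 -0.11 -0.01] 0.015
```

Emit:
carry_out(targets="-0.2 -0.05 0 0 0 0 -1;-0.2 -0.05 0 0 0 0 -1;-0.18 -0.05 0 0 0 0 -1;-0.16 -0.04 0 0 0 0 -1;-0.16 -0.03 0 0 0 0 -1;-0.16 -0.03 0 0 0 0 -1;-0.14 -0.02 0 0 0 0 -1;0 0 0 0 0 0 -1")

```text
time: 2.82
ee_pos: [0.5036, -0.0379, 0.1951]
tcp_rot: [-180.0, 0.0, 165.0]
wrist_force: [-0.6, -0.3, -0.5]
opening: -0.0
grasp_force: 0.0
```

```bash
python3 s.py 0 -28.5 20
```

```text
t 2.82 board [ -1.3 -38.8 195.1] tip 22.1 rpy [-180.    0.  165.] F [-0.6 -0.3 -0.5] op -0.0
units [-0.26 -0.03  0.05] 0.011
```

Emit:
carry_out(targets="-0.06 0 0 0 0 0 -1;-0.06 0 0 0 0 0 -1;-0.06 0 0 0 0 0 -1;-0.05 0 0 0 0 0 -1;-0.03 0 0 0 0 0 -1;-0.02 0 0 0 0 0 -1;0 0 0 0 0 0 -1;0 0 0 0 0 0 -1")

```text
time: 3.48
ee_pos: [0.5136, -0.0402, 0.1951]
tcp_rot: [180.0, 0.0, 165.0]
wrist_force: [-0.3, -0.5, -0.2]
opening: 0.0001
grasp_force: 0.4
```

```bash
python3 s.py 0 -28.5 20;python3 - <<'E'
from workcell import *
import cv2
a=camera("wrist")
cv2.imwrite("pics/w2.png",cv2.cvtColor(a,cv2.COLOR_RGB2BGR))
b=camera("top")[165:265,255:415]
cv2.imwrite("pics/t2.png",cv2.resize(cv2.cvtColor(b,cv2.COLOR_RGB2BGR),None,fx=5,fy=5,interpolation=cv2.INTER_CUBIC))
E
```

```text
t 3.48 board [ -1.6 -28.5 195.1] tip 22.1 rpy [180.   0. 165.] F [-0.3 -0.5 -0.2] op 0.0
units [-0.   -0.04  0.05] 0.003
```

View pics/w2.png

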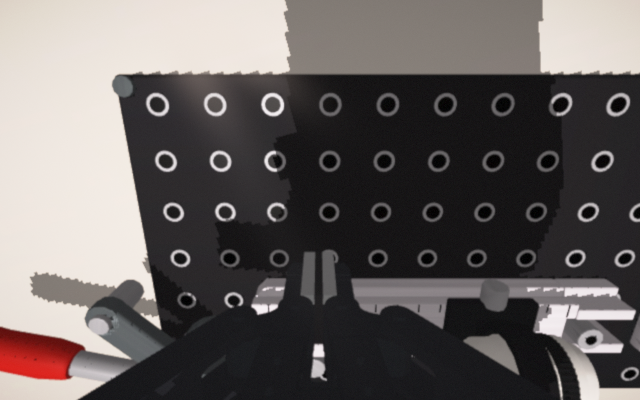

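The wrist view shows the rail (edge at row ~285, x 258–620) almost parallel to the hole rows. There is no stop contact in the force yet, so I push a few more millimetres.

Emit:
carry_out(targets="-0.02 0 0 0 0 0 -1;-0.02 0 0 0 0 0 -1;-0.02 0 0 0 0 0 -1;0 0 0 0 0 0 -1;0 0 0 0 0 0 -1;0 0 0 0 0 0 -1;0 0 0 0 0 0 -1;0 0 0 0 0 0 -1")

```text
time: 4.25
ee_pos: [0.5152, -0.0407, 0.1951]
tcp_rot: [-180.0, -0.1, 165.0]
wrist_force: [-8.1, 0.9, 4.1]
opening: -0.0004
grasp_force: 3.7
```

```bash
python3 s.py 0 -28.5 20
```

```text
t 4.25 board [ -1.5 -26.8 195.1] tip 22.1 rpy [-1.80e+02 -1.00e-01  1.65e+02] F [-8.1  0.9  4.1] op -0.0
units [ 0.04 -0.04  0.05] 0.003
```

The steady 8 N shows the rail is on the stop pin. I retreat straight back, then go up.

Emit:
carry_out(targets="0.1 0 0 0 0 0 -1;0.2 0 0 0 0 0 -1;0.3 0 0 0 0 0 -1;0.3 0 -0.2 0 0 0 -1;0 0 -0.5 0 0 0 -1;0 0 -0.7 0 0 0 -1;0 0 -0.7 0 0 0 -1;0 0 -0.5 0 0 0 -1")

```text
time: 4.92
ee_pos: [0.4807, -0.0314, 0.3016]
tcp_rot: [180.0, 0.2, 165.0]
wrist_force: [-0.1, -0.6, 0.9]
opening: 0.0
grasp_force: 0.0
```

```bash
python3 s.py 148 46 110;python3 - <<'E'
from workcell import *
import cv2
print(monitor.get_obs()["q"].round(1))
cv2.imwrite("pics/w3.png",cv2.cvtColor(camera("wrist"),cv2.COLOR_RGB2BGR))
E
```

```text
t 4.92 board [ -1.7 -62.6 301.6] tip 128.6 rpy [180.    0.2 165. ] F [-0.1 -0.6  0.9] op 0.0
units [-2.72 -3.74  0.47] 0.186
[ -3.7  -5.3 -11.5  83.6  -0.   11.3]
```

View pics/w3.png

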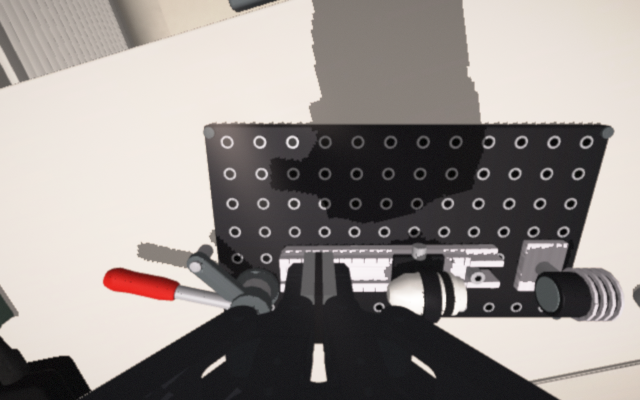

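The rail now lies parallel to the hole rows (edge (280,250) to (497,247)), with the lever at (110,280)–(265,295). I go to the handle's counter-clockwise side.

Emit:
carry_out(targets="-0.3 -0.4 0 0 0 0 -1;-0.5 -0.7 0 0 0 0 -1;-0.5 -0.7 0 0 0 0 -1;-0.5 -0.7 0 0 0 0 -1;-0.5 -0.7 0 0 0 0 -1;-0.4 -0.5 0 0 0 0 -1;0 0 0.2 0 0 1 -1;0 0 0.2 0 0 1 -1")

```text
time: 5.63
ee_pos: [0.5472, -0.2039, 0.2827]
tcp_rot: [180.0, 0.1, 153.2]
wrist_force: [-1.0, -0.0, 0.1]
opening: 0.0003
grasp_force: 0.0
```

```bash
python3 s.py 148 46 28
```

```text
t 5.63 board [148.   46.  282.7] tip 109.7 rpy [1.800e+02 1.000e-01 1.532e+02] F [-1.  -0.   0.1] op 0.0
units [ 0.   -0.    2.04] 0.082
```

Emit:
carry_out(targets="0 0 0.4 0 0 0 -1;0 0 0.7 0 0 0 -1;0 0 0.6 0 0 0 -1;0 0 0.34 0 0 0 -1;0 0 0 0 0 0.5 -1;0.2 0 0 0 0 0 -1;0.2 0 0 0 0 0 -1;0 0 0 0 0 0 -1")

```text
time: 6.3
ee_pos: [0.5319, -0.1939, 0.2021]
tcp_rot: [180.0, 0.0, 150.8]
wrist_force: [-0.3, 0.5, -0.4]
opening: -0.0
grasp_force: 0.0
```

```bash
python3 s.py 142.3 22.4 28;python3 - <<'E'
from workcell import *
import cv2
cv2.imwrite("pics/w4.png",cv2.cvtColor(camera("wrist"),cv2.COLOR_RGB2BGR))
E
```

```text
t 6.3 board [142.2  28.7 202.1] tip 29.1 rpy [180.    0.  150.8] F [-0.3  0.5 -0.4] op -0.0
units [ 0.15 -0.04  0.03] 0.006
```

View pics/w4.png

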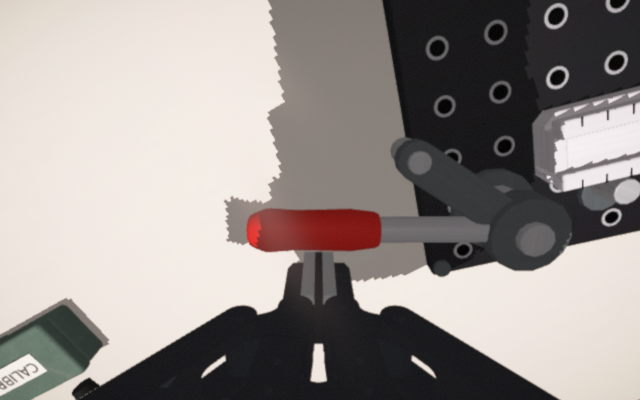

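The picture shows the shut fingers (318,255) right behind the middle of the red grip (248–380, row 230), parallel to it. I push along the arc.

Emit:
carry_out(targets="0.1 0 0 0 0 0 -1;0.11 -0.02 0 0 0 0.5 -1;0.11 -0.02 0 0 0 0.5 -1;0.11 -0.02 0 0 0 0.5 -1;0.11 -0.02 0 0 0 0.5 -1;0.11 -0.02 0 0 0 0.5 -1;0.11 -0.02 0 0 0 0.5 -1;0.11 -0.02 0 0 0 0.5 -1")

```text
time: 7.02
ee_pos: [0.5019, -0.1785, 0.2022]
tcp_rot: [180.0, 0.1, 130.5]
wrist_force: [0.2, -2.7, 0.4]
opening: 0.0002
grasp_force: 1.2
```

Emit:
carry_out(targets="0.11 -0.02 0 0 0 0.5 -1;0.11 -0.02 0 0 0 0.5 -1;0.11 -0.02 0 0 0 0.5 -1;0.11 -0.02 0 0 0 0.5 -1;0.11 -0.02 0 0 0 0.5 -1;0.11 -0.02 0 0 0 0.5 -1;0.11 -0.02 0 0 0 0.5 -1;0.11 -0.02 0 0 0 0.5 -1")

```text
time: 7.68
ee_pos: [0.4785, -0.1515, 0.202]
tcp_rot: [180.0, 0.1, 107.6]
wrist_force: [-1.5, -2.4, -0.3]
opening: 0.0003
grasp_force: 1.2
```

```bash
python3 s.py 72 -64 28;python3 - <<'E'
from workcell import *
import cv2
cv2.imwrite("pics/w5.png",cv2.cvtColor(camera("wrist"),cv2.COLOR_RGB2BGR))
E
```

```text
t 7.68 board [115.  -33.9 202. ] tip 29.0 rpy [1.800e+02 1.000e-01 1.076e+02] F [-1.5 -2.4 -0.3] op 0.0
units [ 1.31 -0.06  0.02] 0.052
```

View pics/w5.png

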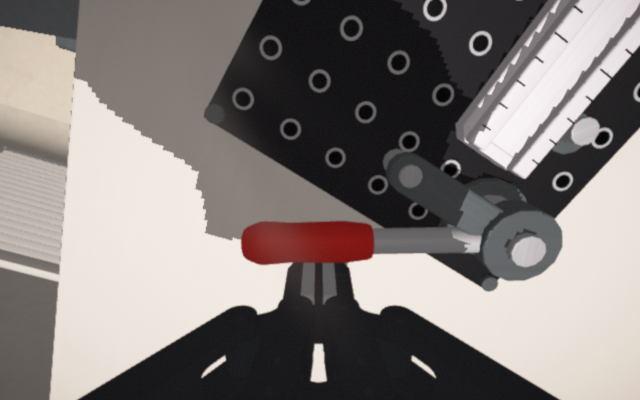

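The handle follows the fingers (grip at (243–373, 243)) with the lever at about 57°, and the hook at (405,175) is about to swing round the rail end. I continue.

Emit:
carry_out(targets="0.11 -0.015 0 0 0 0.5 -1;0.11 -0.015 0 0 0 0.5 -1;0.11 -0.015 0 0 0 0.5 -1;0.11 -0.015 0 0 0 0.5 -1;0.11 -0.015 0 0 0 0.5 -1;0.11 -0.015 0 0 0 0.5 -1;0.11 -0.015 0 0 0 0.5 -1;0.11 -0.015 0 0 0 0.5 -1")

```text
time: 8.4
ee_pos: [0.4691, -0.1174, 0.2017]
tcp_rot: [-180.0, 0.1, 84.7]
wrist_force: [-2.0, -2.1, 0.0]
opening: -0.0002
grasp_force: 1.3
```

```bash
python3 s.py 72 -64 28
```

```text
t 8.4 board [ 84.4 -51.8 201.7] tip 28.7 rpy [-1.80e+02  1.00e-01  8.47e+01] F [-2.  -2.1  0. ] op -0.0
units [ 0.36 -0.25  0.02] 0.017
```

Emit:
carry_out(targets="0.1 -0.02 0 0 0 0.5 -1;0.1 -0.02 0 0 0 0.5 -1;0.1 -0.02 0 0 0 0.5 -1;0.03 0 0 0 0 0.16 -1;0.02 0 0 0 0 0 -1;0.02 0 0 0 0 0 -1;0 0 0 0 0 0 -1;0 0 0 0 0 0 -1")

```text
time: 9.07
ee_pos: [0.4686, -0.1037, 0.2017]
tcp_rot: [-180.0, 0.3, 75.3]
wrist_force: [-7.2, -12.5, 2.0]
opening: -0.0002
grasp_force: 7.1
```

```bash
python3 s.py 72 -64 28
```

```text
t 9.07 board [ 71.2 -55.7 201.7] tip 28.7 rpy [-180.     0.3   75.3] F [ -7.2 -12.5   2. ] op -0.0
units [-0.02 -0.21  0.02] 0.008
```

Emit:
carry_out(targets="0.02 0 0 0 0 0 -1;0.02 0 0 0 0 0 -1;0.02 0 0 0 0 0 -1;0.02 0 0 0 0 0 -1;0 0 0 0 0 0 -1;0 0 0 0 0 0 -1;0 0 0 0 0 0 -1;0 0 0 0 0 0 -1")

```text
time: 9.73
ee_pos: [0.469, -0.1023, 0.2017]
tcp_rot: [-180.0, 0.6, 75.2]
wrist_force: [-12.6, -29.1, 3.7]
opening: -0.0003
grasp_force: 15.7
```

```bash
python3 s.py 72 -64 28
```

```text
t 9.73 board [ 69.8 -55.7 201.7] tip 28.7 rpy [-180.     0.6   75.2] F [-12.6 -29.1   3.7] op -0.0
units [-0.05 -0.21  0.02] 0.009
```

Force climbs steeply with almost no movement, so the lever is on its end stop. I back off, go up and look.

Emit:
carry_out(targets="-0.1 0 0 0 0 0 -1;-0.2 0 0 0 0 0 -1;-0.4 0 0 0 0 0 -1;-0.4 0 0 0 0 0 -1;0 0 -0.4 0 0 0 -1;0 0 -0.8 0 0 0 -1;0 0 -0.9 0 0 0 -1;0 0 -0.9 0 0 0 -1")

```text
time: 10.4
ee_pos: [0.4586, -0.1421, 0.3228]
tcp_rot: [-180.0, -0.0, 75.4]
wrist_force: [0.5, -0.5, -0.3]
opening: 0.0002
grasp_force: 0.0
```

Emit:
carry_out(targets="-0.8 0 -0.4 0 0 0 -1;-0.8 0 0 0 0 0 -1;-0.8 0 0 0 0 0 -1;-0.6 0 0 0 0 0 -1;0 0 0 0 0 0 -1;0 0 0 0 0 0 -1;0 0 0 0 0 0 -1;0 0 0 0 0 0 -1")

```text
time: 11.07
ee_pos: [0.4287, -0.2573, 0.3376]
tcp_rot: [180.0, -0.0, 75.4]
wrist_force: [-0.7, -0.2, 0.3]
opening: 0.0001
grasp_force: 0.0
```

```bash
python3 s.py 72 -64 28;python3 - <<'E'
from workcell import *
import cv2
a=camera("wrist"); b=camera("top")[165:265,255:415]
b=cv2.resize(b,(640,400),interpolation=cv2.INTER_CUBIC)
cv2.imwrite("pics/f.png",cv2.cvtColor(b,cv2.COLOR_RGB2BGR))
cv2.imwrite("pics/fw.png",cv2.cvtColor(a,cv2.COLOR_RGB2BGR))
E
```

```text
t 11.07 board [230.  -54.9 337.6] tip 164.6 rpy [180.   -0.   75.4] F [-0.7 -0.2  0.3] op 0.0
units [ 3.95 -0.21  3.42] 0.209
```

View pics/fw.png

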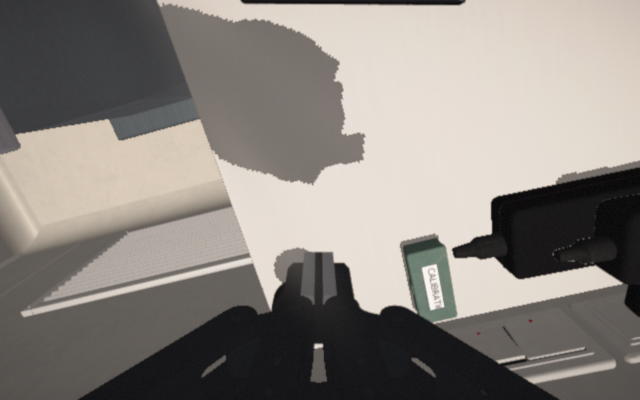

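View pics/f.png

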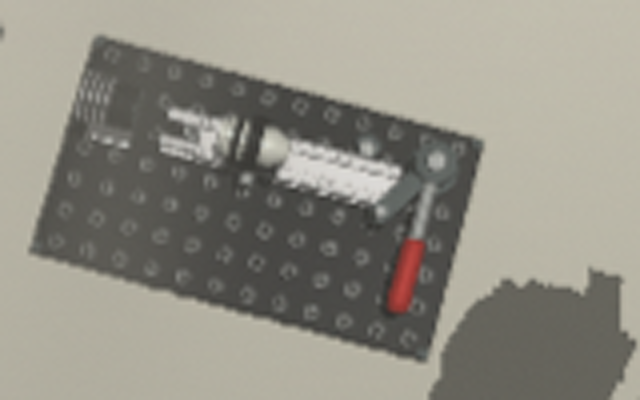

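The top view shows the rail in line and on the stop pin (368,147), with the hook roller at (380,212) on its far face. The handle runs from (437,160) to (398,308), parallel to the board's short side. The fingers are clear of everything. One quick number check, then I hand in.

```bash
python3 - <<'E'
from h import *
import cv2
b=np.load("b.npy"); a=cv2.imread("pics/f.png").astype(int)
m=(a[...,2]-a[...,1]>60)&(a[...,2]-a[...,0]>60); ys,xs=np.nonzero(m)
k=lambda u,v:((u+.5)/4-.5+255,(v+.5)/4-.5+165)
g=toB(b,back("top",k(xs.mean(),ys.mean()),.044)); print(g, 90-np.degrees(np.arctan2(g[0]-.052,.024-g[1])))
l=cv2.fitLine(np.c_[xs,ys].astype(np.float32),cv2.DIST_L2,0,.01,.01).ravel()
d=[toB(b,back("top",k(l[2]+s*l[0],l[3]+s*l[1]),.044)) for s in(-30,30)];print(d)
from workcell import bot; print(bot.job_done())
E
```

```text
[ 0.05166641 -0.06325945  0.044     ] 90.21903928749823
[array([ 0.05148249, -0.08544213,  0.044     ]), array([ 0.05185144, -0.04094575,  0.044     ])]
the job is handed in; nothing more can be done
None
```

The rail was pushed onto the stop pin first, in line with the lamp. The clamp lever was then pushed home against its end stop (about 90° in the final picture) with the hook on the rail, nothing else was seen to move, and the job is handed in at about 11 s.

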